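# Find the concealed catch of the desk strongbox

## Task

One of the four identical inlaid squares on top of the grey desk strongbox is its concealed catch; the other three are solid. Feel across them with the fingertips until you find the one that gives, and push it fully home so that the lid pops up and stays ajar. Do not touch the lid itself, do not pick anything up, leave everything else where it stands, and finish clear of everything.

Things in the scene. Friction and masses are not known exactly. Their poses are not given: they have to be found in the camera images.
- strongbox: Flat grey strongbox fixed to the desk, 210 (x) by 340 (y) by 60 mm high. Origin at the centre of its underside; its own x points from the front strip to the lid, z up; it stands turned about the vertical. The front strip (its near 90 mm in x) is a flat panel with four equal inlaid 46 mm squares in a row along y; behind it lies the flush lid.
- square1 (a point): Centre of the top face of inlaid square 1 (numbered from the box's +y end). 46 by 46 mm, its face 2 mm below the panel, in a 50 mm square opening (2 mm gap all round). Box coordinates: x -55 mm, y 51 mm, z 58 mm. Axes as the box's. Any one of the four, different each time, is the catch; the others are solid and do not move.
- square2 (a point): Centre of the top face of inlaid square 2 (numbered from the box's +y end). 46 by 46 mm, its face 2 mm below the panel, in a 50 mm square opening (2 mm gap all round). Box coordinates: x -55 mm, y -11 mm, z 58 mm. Axes as the box's. Any one of the four, different each time, is the catch; the others are solid and do not move.
- square3 (a point): Centre of the top face of inlaid square 3 (numbered from the box's +y end). 46 by 46 mm, its face 2 mm below the panel, in a 50 mm square opening (2 mm gap all round). Box coordinates: x -55 mm, y -73 mm, z 58 mm. Axes as the box's. Any one of the four, different each time, is the catch; the others are solid and do not move.
- square4 (a point): Centre of the top face of inlaid square 4 (numbered from the box's +y end). 46 by 46 mm, its face 2 mm below the panel, in a 50 mm square opening (2 mm gap all round). Box coordinates: x -55 mm, y -135 mm, z 58 mm. Axes as the box's. Any one of the four, different each time, is the catch; the others are solid and do not move.
- catch (a joint): How far the catch (whichever square it is) has been pushed in, in m: 0 flush with the other squares, 0.008 fully home. It gives at about 5 N, does not spring back, and stays where it is pushed.
- lid (a joint): Opening angle of the lid in rad: 0 shut and flush, 0.30 fully ajar. The catch drives it: about 0.0375 rad for each mm of the catch.
- lid_edge (a point): Middle of the lid's far upper edge. The lid is a grey plate 104 by 300 by 8 mm, flush with the box's top when shut, hinged along the side next to the squares (box x -10 mm, z 60 mm); its far edge rises about 31 mm when ajar.
- tin: Bystander: small white jar, 38 mm across, 42 mm high, standing on the free +y end of the front strip. Origin under its centre, z up.
- pills: Bystander: white pill bottle, 44 mm across, 85 mm high, on the desk beside the box's -y end. Origin under its centre.
- mouse: Bystander: black computer mouse, 60 by 100 by 34 mm high, lying along the box,, on the desk in front of the box. Origin under its centre.
- eraser: Bystander: white eraser, 22 by 55 by 14 mm, on the desk beside the box's +y end. Origin under its centre.
- carton: Bystander: white drink carton, 45 by 63 by 118 mm, on the desk to the left. Origin under its centre.
- water: Bystander: water bottle, 64 mm across, 200 mm high, on the desk to the left. Origin under its centre.
- mug: Bystander: white mug, 80 mm across, 92 mm high, on the desk to the right. Origin under its centre.

How it is judged:
By the outcome, as a careful person would: the job done as asked, in the order asked, and still so for the second after the job is handed in, with the robot touching nothing.
It also fails if it takes over 42 s, if anything falls off the work surface, if the arm or the gripper's body presses on something with over 40 N, if the wrist force passes 120 N, or if a joint passes its speed limit or range.

## Robot

A 6-joint arm with a two-finger parallel gripper is mounted at the origin on the work surface. World frame = base frame: x ahead of the robot, y to its left, z up, the work surface at z = 0. Lengths are in mm, angles in rad, forces in N, time in s.
With the tool pointing down it reaches from about 400 to 925 mm from the base axis. Payload 3.4 kg.
Tool frame: the origin (TCP) lies at the very end of the fingers, on their centre line; the grasp point (between the pads) lies 19 mm behind it; z points along the fingers, y is the direction in which the jaws open and shut (so a half turn about z gives the same grasp; the last joint's range is limited). The gripper opens to 85 mm and grips with 20 to 120 N. Pads are 22 mm wide; open, the fingers measure 114 mm over their backs; the gripper's body (76 mm by 85 mm) begins 54 mm behind the grasp point. The pads swing forward as they close: fully open they stand 13 mm farther back than shut.
Start: joints at [-1.278, 0.307, 1.506, -0, 1.328, -0.073], TCP at [206.189, -536.766, 231.305] pointing down, gripper open.
Joint ranges: [-3.12, 3.12], [-1.05, 2.28], [0.14, 2.33], [-1.42, 4.57], [0.1, 2.73], [-2.68, 2.68]. Speed limits (rad/s): [2.57, 2.57, 3.14, 3.14, 3.14, 3.14].

## Interface

Orientations are given as a unit quaternion [x, y, z, w].
In Python, from cell import env, cams, workorder gives the robot as it stands. The module is installed in compiled form; this text tells all that it offers.
- The arm moves only by the shell command python3 -m jog 'ROWS'. ROWS is text: rows parted by semicolons, each of 5 numbers parted by spaces: the shift along the tool's x, y, z in mm, then the turn about the tool's z in rad, then the closure, from 0 (fully open) to 1 (shut). In form: dx dy dz turn hand; .... A call has 1 to 20 rows; each row is the pose to reach, as a shift and turn from the pose commanded when the call began, along the tool's axes at that moment; what a row does not reach only later rows make up. A row lasts 1/10 s, in which the tool goes at most 50 mm and 8.59 degrees, less where a joint would pass 70% of its speed; a pose out of reach is approached as far as the arm can. A call with a gripper value outside its range is refused whole. The fingers move at their own pace and stop on an object; the grip force is fixed at half the most. Time passes only in rows, so rows that repeat a pose let the fingers close. It gives the time, the measured TCP pose, the force and the opening at its end, in the units of the state.
- env.observe(): the state, without advancing time (a new reading comes with each control period).
- cams.camera(name): name is "scene" or "top"; returns the picture (420x560x3 uint8, blue, green, red); there is no depth.
- cams.camera_info(name): a dict with "mtx" (3x3 intrinsics, pixels), "xyz" and "attitude" of the camera in the world. Camera axes: x right, y down, z forward; pixel columns grow to the right and rows downward; lengths in mm; the calibration is good to about 2 mm. A picture is of the moment at which its call begins. camera_info takes no time and is no camera call.
- workorder.sign_off(): hands the job in, once; it reports no verdict.
The state is a dict: "time_s": time; "joint_pos": joint angles; "qvel": joint speeds; "tau": joint torques, N m; "position": TCP position; "eef_rot": TCP orientation; "ft_force": force on the tool from outside, world axes, zero at the start; "wrist_torque": the same for the moment, N m; "finger_gap": finger opening in mm.
Only numpy, scipy, OpenCV 4.12 (cv2) and the standard library are available. Lean on these libraries where they do the work, as an engineer would, in place of code of your own. Each camera call takes 0.05 s, during which the arm holds its last target. There are 200 camera calls.

## Working session

There is one attempt and no reset: what is moved stays moved. The work goes in short steps, Python scripts to look and compute and a shell command to move; the robot and the scene stay as the last step left them, time stands still between calls to the robot, and variables do not carry over. Pictures are saved under pics/ and viewed, about 8 in all and at most 12, crops included, and the job is handed in when it is done.

```bash
mkdir -p pics; python3 - <<'E'
from cell import env,cams
import cv2
for n in("scene","top"):
    cv2.imwrite(f"pics/{n}0.png",cams.camera(n)); print(n,cams.camera_info(n))
print(env.observe())
E
```

```text
scene {'mtx': array([[400.11954397,   0.        , 278.31686514],
       [  0.        , 400.11954397, 211.78439853],
       [  0.        ,   0.        ,   1.        ]]), 'xyz': array([1074.03229151, -407.11091213, 1018.56775072]), 'attitude': array([ 0.87786285,  0.37092915, -0.12293274, -0.27686808])}
top {'mtx': array([[537.10996541,   0.        , 276.96182344],
       [  0.        , 537.10996541, 202.12546061],
       [  0.        ,   0.        ,   1.        ]]), 'xyz': array([ 371.56461096,   45.42955587, 1463.78950675]), 'attitude': array([-0.69776022,  0.71310079, -0.0463763 ,  0.04967075])}
{'time_s': 0.1, 'joint_pos': array([-1.27747141e+00,  3.07489576e-01,  1.50752779e+00,  4.75039005e-05,
        1.32843623e+00, -7.34948414e-02]), 'qvel': array([-0.00072304, -0.00187314, -0.00303725, -0.00099971, -0.00104825,
        0.00121176]), 'tau': array([ 9.32266812e-04, -4.58529246e+01, -2.52607638e+01, -1.20964560e-04,
        5.47794174e-03, -4.05139218e-06]), 'position': array([ 206.03623535, -536.14378917,  230.48375523]), 'eef_rot': array([ 9.83228122e-01,  1.82377612e-01, -7.91539834e-05, -9.27388245e-04]), 'ft_force': array([-0.91914149, -0.82249064, -0.84937463]), 'wrist_torque': array([ 0.05182217, -0.00483391, -0.05721745]), 'finger_gap': 85.02676157545251}
```

View pics/top0.png

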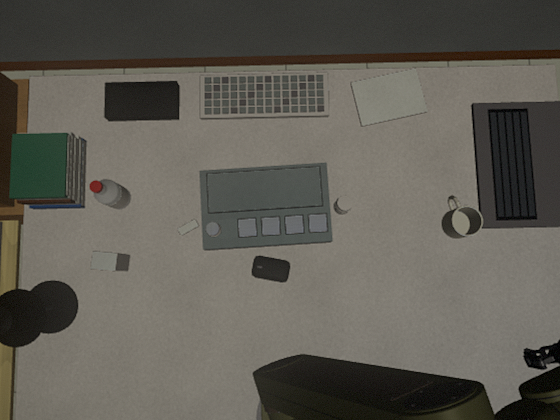

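View pics/scene0.png

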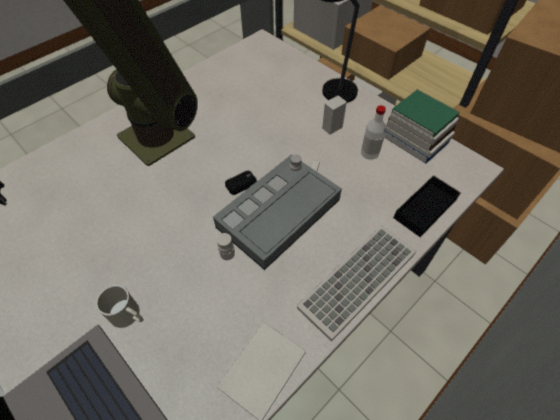

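The top view shows the box with its four squares near (247,228), (270,226), (294,225) and (318,223). The tin is at (212,229), the pills at (342,205) and the mouse at (271,268). The scene view shows the same layout, with the fingers out of the way.

```bash
cat > h.py <<'E'
from cell import env,cams
import numpy as np,cv2
from scipy.spatial.transform import Rotation as R
def ray(n,px,z):
    i=cams.camera_info(n); d=np.linalg.inv(i['mtx'])@np.r_[px,1.]; d=R.from_quat(i['attitude']).apply(d)
    return i['xyz']+d*(z-i['xyz'][2])/d[2]
def squares(n,img,roi,lo,hi):
    x0,y0,x1,y1=roi; c=cv2.resize(img[y0:y1,x0:x1],None,fx=4,fy=4,interpolation=cv2.INTER_CUBIC)
    g=cv2.cvtColor(c,cv2.COLOR_BGR2GRAY); m=cv2.threshold(g,0,255,cv2.THRESH_OTSU)[1]
    out=[]
    for k in cv2.findContours(m,cv2.RETR_LIST,cv2.CHAIN_APPROX_NONE)[0]:
        a=cv2.contourArea(k)/16
        if lo<a<hi:
            M=cv2.moments(k); out.append(((M['m10']/M['m00']+.5)/4-.5+x0,(M['m01']/M['m00']+.5)/4-.5+y0,a))
    return sorted(out)
E
python3 - <<'E'
from h import *
P={}
for n,roi,lo,hi in(("top",(234,209,331,241),150,500),("scene",(216,172,292,232),50,400)):
    img=cv2.imread(f"pics/{n}0.png")
    for s in squares(n,img,roi,lo,hi):
        print(n,np.round(s,1),np.round(ray(n,s[:2],58),1))
img=cv2.imread("pics/top0.png")
# box top outline corners from view and mid line
for p in[(201,170),(327,163),(331,241),(204,249)]: print(p,ray("top",p,60).round(0))
E
```

```text
top [246.8 227.2 272.8] [499.2 130.5  58. ]
top [270.4 225.7 270.9] [501.8  68.5  58. ]
top [293.9 224.1 271.7] [504.6   6.7  58. ]
top [317.5 222.6 271.8] [507.2 -55.2  58. ]
(201, 170) [654. 250.  60.]
(327, 163) [666. -86.  60.]
(331, 241) [458. -89.  60.]
(204, 249) [444. 243.  60.]
```

Spacing measures 62.0 mm as specified, and the box yaw is about 0.043. I'll shut the fingers, align them with the box and move to above square 4.

```bash
python3 -m jog '45 -34 0 0.03 1;90 -68 0 0.06 1;135 -102 0 0.1 1;180 -136 0 0.13 1;225 -170 0 0.16 1;270 -204 0 0.2 1;315 -238 0 0.23 1;360 -272 0 0.26 1;405 -306 0 0.3 1;454 -342 0 0.324 1;454 -342 0 0.324 1;454 -342 0 0.324 1;454 -342 50 0.324 1;454 -342 100 0.324 1;454 -342 100 0.324 1;454 -342 100 0.324 1;454 -342 100 0.324 1'
python3 - <<'E'
from h import *
for n in("top","scene"): cv2.imwrite(f"pics/{n}1.png",cams.camera(n))
s=cv2.imread("pics/scene1.png")[120:270,180:360]; cv2.imwrite("pics/c1.png",cv2.resize(s,None,fx=4,fy=4))
o=env.observe(); r=R.from_quat(o['eef_rot']).as_matrix(); print(o['position'].round(1),r.round(3),o['ft_force'],o['joint_pos'].round(2),o['time_s'],o['finger_gap'])
print("tool-axes shift to squares",[(r.T@(np.array(p)-o['position'])).round(1).tolist() for p in[(499.2,130.5,58),(501.8,68.5,58),(504.6,6.7,58),(507.2,-55.2,58)]])
E
```

```text
time_s: 1.8
position: [509.2, -55.3, 133.4]
eef_rot: [1.0, 0.021, 0.002, 0.0]
ft_force: [0.6, 0.8, -0.5]
finger_gap: 0.2
[509.4 -55.4 133.8] [[ 0.999  0.042  0.005]
 [ 0.042 -0.999 -0.001]
 [ 0.005  0.001 -1.   ]] [-0.45102681  0.42567284  0.64444778] [-0.19  0.32  1.77  0.    1.05  1.34] 1.9 0.2230845039527791
tool-axes shift to squares [[-2.7, -186.2, 75.6], [-2.8, -124.2, 75.7], [-2.6, -62.3, 75.8], [-2.6, -0.4, 75.8]]
```

View pics/c1.png

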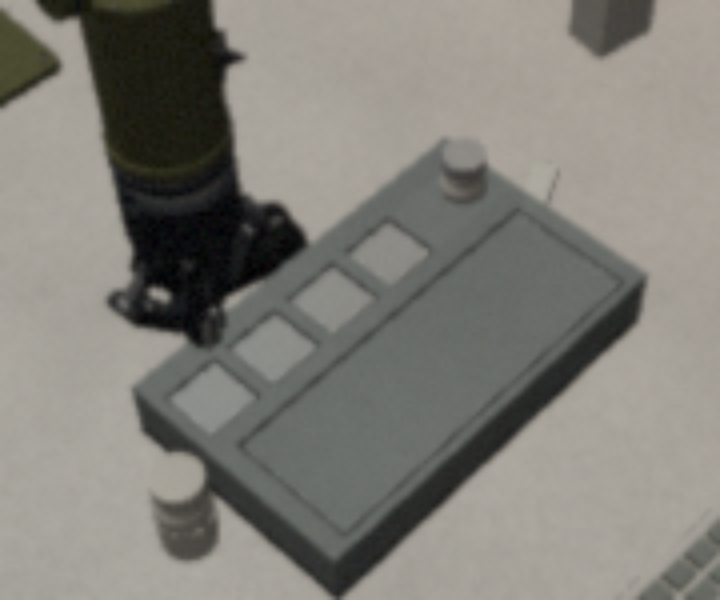

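The fingers are shut above the front strip, with the tip at about pixel (231,204). All the squares are visible and nothing is in the way. I'll correct x by -2.6 mm, go down close to square 4 and check before touching.

```bash
python3 -m jog '-2.6 0 30 0 1;-2.6 0 55 0 1;-2.6 0 65 0 1;-2.6 0 65 0 1;-2.6 0 65 0 1;-2.6 0 65 0 1'
python3 - <<'E'
from h import *
s=cams.camera("scene"); cv2.imwrite("pics/c2.png",cv2.resize(s[120:270,180:360],None,fx=4,fy=4,interpolation=cv2.INTER_CUBIC))
i=cams.camera_info("scene");o=env.observe()
for q in [o['position'],(507.2,-55.2,58),(504.6,6.7,58)]:
    c=i['mtx']@R.from_quat(i['attitude']).inv().apply(np.array(q)-i['xyz']); print(q,"crop px",((c[:2]/c[2]-[180,120])*4).round(0))
E
```

```text
time_s: 2.5
position: [506.1, -55.1, 67.7]
eef_rot: [1.0, 0.021, 0.001, 0.0]
ft_force: [-0.7, -0.3, 0.4]
finger_gap: 0.1
[505.92849399 -55.06128562  67.59522863] crop px [211. 390.]
(507.2, -55.2, 58) crop px [213. 399.]
(504.6, 6.7, 58) crop px [275. 348.]
```

View pics/c2.png

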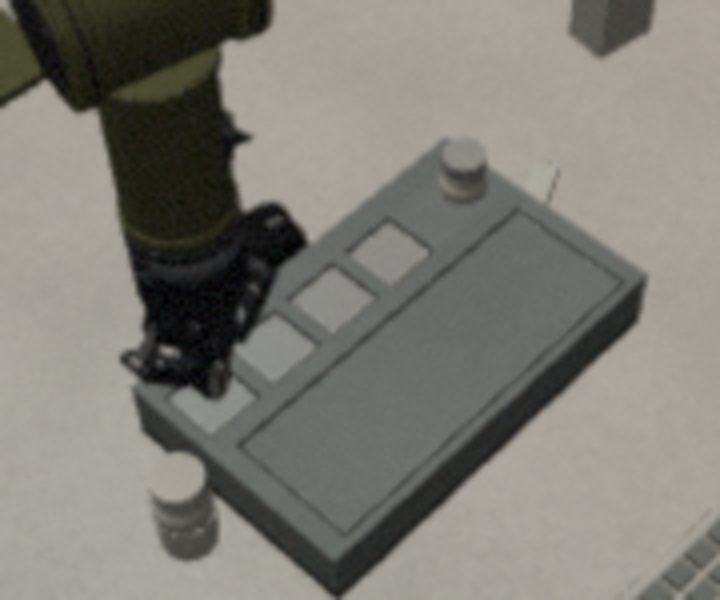

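The fingertips stand about 10 mm above the centre of square 4. The picture matches the projected points: square 4 is at crop (213,398). Next I'll feel down slowly.

```bash
python3 -m jog '1 0 4 0 1;1 0 7 0 1;1 0 9 0 1;1 0 10 0 1;1 0 10 0 1;1 0 10 0 1'; python3 -m jog '0 0 1 0 1;0 0 1 0 1'; python3 -m jog '0 0 1 0 1;0 0 1 0 1'
```

```text
time_s: 3.15
position: [505.9, -54.8, 56.3]
eef_rot: [1.0, 0.021, 0.0, 0.0]
ft_force: [0.5, 0.4, 1.1]
finger_gap: -0.2
time_s: 3.35
position: [505.9, -54.8, 55.4]
eef_rot: [1.0, 0.021, 0.0, 0.0]
ft_force: [0.5, -0.1, 3.1]
finger_gap: -0.1
time_s: 3.55
position: [505.9, -54.8, 54.3]
eef_rot: [1.0, 0.021, 0.0, 0.0]
ft_force: [-0.4, 0.4, 4.1]
finger_gap: -0.0
```

```bash
for i in 1; do python3 -m jog '0 0 1 0 1;0 0 1 0 1;0 0 1 0 1'; done; python3 -m jog '0 0 1 0 1;0 0 1 0 1;0 0 1 0 1'
python3 - <<'E'
from h import *
s=cams.camera("scene"); cv2.imwrite("pics/c3.png",cv2.resize(s[120:270,180:360],None,fx=4,fy=4,interpolation=cv2.INTER_CUBIC))
E
```

```text
time_s: 3.85
position: [505.8, -54.8, 53.2]
eef_rot: [1.0, 0.021, 0.0, -0.0]
ft_force: [0.0, 0.5, 4.1]
finger_gap: -0.0
time_s: 4.15
position: [505.8, -54.8, 52.2]
eef_rot: [1.0, 0.021, 0.0, -0.0]
ft_force: [0.4, 0.8, 1.8]
finger_gap: -0.3
```

View pics/c3.png

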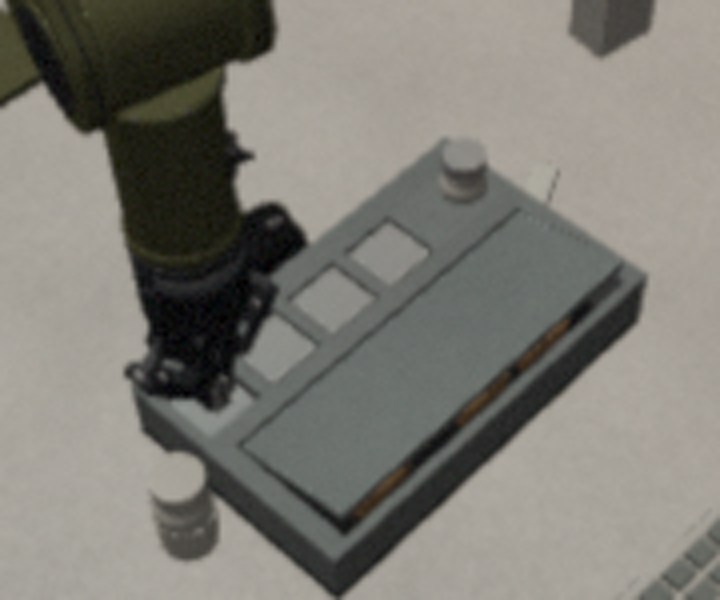

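Square 4 is the catch: the lid is rising, with its far edge open around crop (440,430). I'll push on until it stops, in small steps.

```bash
python3 -m jog '0 0 1 0 1;0 0 1 0 1;0 0 1.5 0 1;0 0 1.5 0 1'; python3 -m jog '0 0 1 0 1;0 0 1 0 1'; python3 -m jog '0 0 1 0 1;0 0 1 0 1;0 0 1 0 1'
```

```text
time_s: 4.6
position: [505.9, -54.8, 50.8]
eef_rot: [1.0, 0.021, 0.0, -0.0]
ft_force: [0.3, 0.5, 4.1]
finger_gap: -0.2
time_s: 4.8
position: [505.9, -54.8, 50.0]
eef_rot: [1.0, 0.021, 0.0, 0.0]
ft_force: [-0.3, 0.8, 6.3]
finger_gap: 0.4
time_s: 5.1
position: [505.9, -54.8, 49.9]
eef_rot: [1.0, 0.021, 0.0, 0.0]
ft_force: [-1.8, 2.2, 14.0]
finger_gap: 0.0
```

```bash
python3 -m jog '0 0 1 0 1;0 0 1 0 1;0 0 1 0 1'; python3 -m jog '0 0 -10 0 1;0 0 -25 0 1;0 0 -60 0 1;0 0 -100 0 1;0 0 -140 0 1;0 0 -140 0 1;-50 50 -140 0 1;-100 100 -140 0 1;-100 150 -140 0 1;-100 200 -140 0 1;-100 200 -140 0 1;-100 200 -140 0 1;-100 200 -140 0 1;-100 200 -140 0 1'
python3 - <<'E'
from h import *
for n in("top","scene"): cv2.imwrite(f"pics/{n}4.png",cams.camera(n))
s=cv2.imread("pics/scene4.png"); cv2.imwrite("pics/c4.png",cv2.resize(s[120:270,180:360],None,fx=4,fy=4,interpolation=cv2.INTER_CUBIC))
o=env.observe(); print(o['position'],o['qvel'].round(3),o['ft_force'])
E
```

```text
time_s: 5.4
position: [505.9, -54.8, 49.9]
eef_rot: [1.0, 0.021, 0.001, 0.0]
ft_force: [-3.2, 1.6, 22.5]
finger_gap: -0.0
time_s: 6.8
position: [413.6, -257.5, 186.8]
eef_rot: [1.0, 0.022, -0.001, -0.001]
ft_force: [-0.0, -0.0, -1.4]
finger_gap: 0.2
[ 414.06721483 -257.34526455  187.2992393 ] [ 0.005 -0.004 -0.005 -0.001 -0.002 -0.002] [0.52215519 0.63118011 0.35929858]
```

View pics/c4.png

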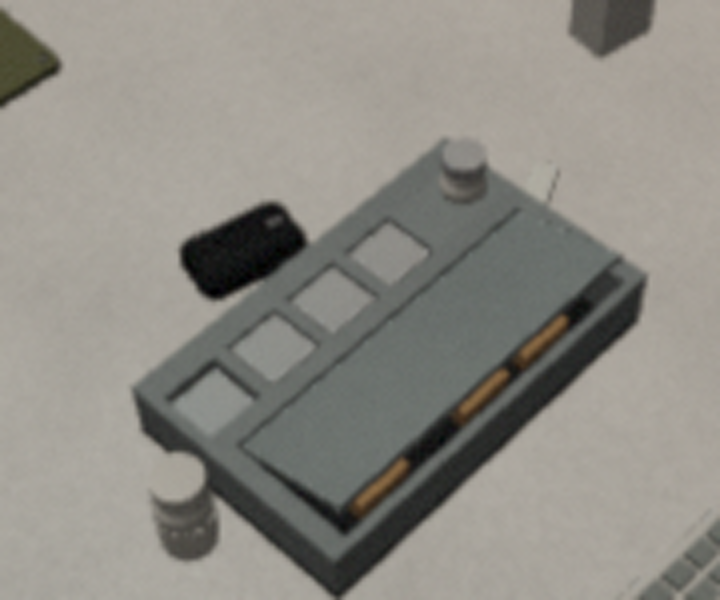

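View pics/top4.png

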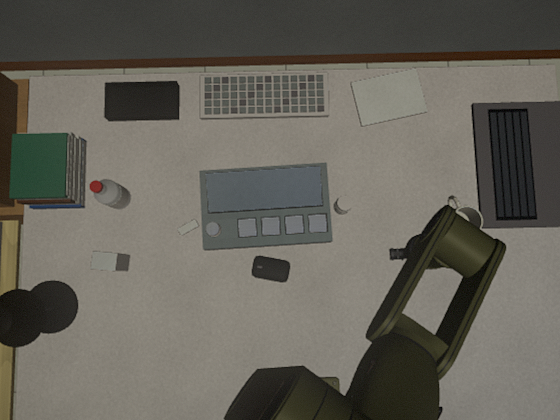

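Square 4 is sunk, the lid is ajar and holding, and the tin, pills, mouse and eraser are where they were. The arm is clear: it only appears to overlap the mug at (465,215) in the top view because its forearm is high.

```bash
python3 -c "
from cell import workorder
print(workorder.sign_off())"
```

```text
the job is handed in; nothing more can be done
None
```

Square 4 is the catch. It was the first square I tried, so I didn't touch the other three. I pushed it with the closed fingertips, the lid popped up, and I handed the job in at about 7 s on the robot's clock.

- **Catch:** it gave at about 4 N and stopped at a fingertip height of 49.9 mm, against 50 mm expected for fully home. It didn't move further at 22.5 N, the highest force I recorded.
- **Lid:** after I backed away, the pictures showed square 4 sunk and the lid's far edge raised and staying up. I judged the lid from the pictures and the catch's travel; I didn't measure its angle.
- **Surroundings:** the bystander objects looked unmoved. In the last top view the arm hides part of the mug, so that one is less certain, but the gripper stayed well above it.
- **Robot:** it finished still, with the fingertips at about 187 mm height and the wrist force back to sensor noise.

No check failed. During the descent, the first reading was 1.7 mm below the square's nominal face with only 1.1 N of force. That fits either the catch already giving or the 2 mm camera calibration error.

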